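Present the mandarin dish over the serving board

ROBOT

A 6-joint arm with a two-finger parallel gripper is mounted at the origin on a cart in front of the work surface, level with it; the furniture and walls round the work are solid. World frame = base frame: x ahead of the robot, y to its left, z up, the work surface at z = 0. Lengths are in m, angles in rad, forces in N, time in s.
With the tool pointing down it reaches from about 0.275 to 0.975 m from the base axis. Payload 8.4 kg.
Tool frame: the origin (TCP) lies midway between the tips of the shut fingers; the grasp point (between the pads) lies 19 mm behind it; z points along the fingers, y is the line along which they close (so a half turn about z gives the same grasp; the last joint's range is limited). The gripper opens to 92 mm and grips with 3 to 60 N. Pads are 20 mm wide; open, the fingers measure 128 mm over their backs; the gripper's body (75 mm by 189 mm) begins 69 mm behind the grasp point.
Start: joints at [1.19, 0.353, 1.633, -0, 1.155, -0.002], TCP at [0.231, 0.581, 0.215] pointing down, gripper open.
Joint ranges: [-2.63, 2.63], [-0.92, 2.1], [0.06, 2.66], [-1.3, 4.44], [0, 2.69], [-3.02, 3.02]. Speed limits (rad/s): [2.22, 2.22, 2.79, 3.14, 3.14, 3.14].

INTERFACE

Orientations are given as a unit quaternion [x, y, z, w].
In Python, from workcell import r gives the robot as it stands.
- The arm moves only by the shell command python3 shift.py FILE [FORCE], which reads ROWS from the file FILE. ROWS is a JSON list of rows, 1 to 12 of them, each written [[dx, dy, dz], turn, opening]: dx, dy, dz in parts of the range, where 1.0 means 1 m, then a turn about the tool's z in a scale on which 1.0 is pi rad, then the opening from 0.0 (shut) to 1.0 (fully open); each row shifts and turns the commanded pose from where the row before left it, along the tool's axes as they then stand; what a row does not reach is not made up. A row lasts 1/10 s, in which the tool goes at most 0.05 m and 0.15 rad, less where a joint would pass 70% of its speed; a pose out of reach is approached as far as the arm can. The fingers move at their own pace and stop on an object; FORCE is the grip in N (left out, the last holds). Time passes only in rows, so rows that do not move let the fingers close. It prints the time, the measured TCP pose, the force, the opening and the grip force at its end. A shift or turn number past 1, either way, is cut back to 1. Input that does not fit is refused with a message, and nothing moves.
- r.observe(): the state, without advancing time (a new reading comes with each control period).
- r.snapshot(name): name is "side" or "top"; returns the picture (480x640x3 uint8, blue, green, red); there is no depth.
- r.calibration(name): a dict with "fx", "fy", "cx", "cy" (pixels), "k1" (the pictures are not rectified: a ray, as slopes to the right and down, at radius r is drawn at 1 + k1 r^2 times it, then the intrinsics apply), "xyz" and "rotation" of the camera in the world. Camera axes: x right, y down, z forward; pixel columns grow to the right and rows downward; lengths in m; the calibration is good to about 2 mm. A picture is of the moment at which its call begins. calibration takes no time and is no camera call.
- r.job_done(): hands the job in; it is judged then, once.
The state is a dict: "time_s": time; "q": joint angles; "joint_vel": joint speeds; "joint_efforts": joint torques, N m; "ee_pos": TCP position; "tool_rot": TCP orientation; "contact_force": force on the tool from outside, world axes, zero at the start; "torque": the same for the moment, N m; "opening": opening from 0.0 (shut) to 1.0 (fully open); "grip_force": force on a finger pad.
Only numpy, scipy, OpenCV 4.12 (cv2) and the standard library are available. Lean on these libraries where they do the work, as an engineer would, in place of code of your own. Each camera call takes 0.05 s, during which the arm holds its last target. There are 200 camera calls.

TASK

Take the small dish by its overhead grip and lift it, level, off the freely turning lazy Susan; only once it is clear in the air, turn it about a quarter turn so that its carrying bow runs parallel to the two rails of the serving board, and bring it centred over the board. Keep the dish level and the loose mandarin in the middle of it all the way, do not touch the fruit, and leave the two jars and the timer where they stand. Finish while still holding the dish up over the board: steady, level, about a hand's breadth (roughly 10 cm) above the board, not set down and not let go.

Things in the scene. Friction and masses are not known exactly. Their poses are not given: they have to be found in the camera images.
- lazy_susan: round wooden turntable, 180 mm across, its top 30 mm above the worktop; spins freely about its vertical axis when anything on it is pushed (fixed in place otherwise). Origin on the axis at worktop level, z up. Carries the dish, which stands 10 to 25 mm off the axis
- dish: white round dished plate, 140 mm across, 25 mm high at the rim, almost flat inside to 50 mm radius, about 0.25 kg (0.2 to 0.33); two lugs across from each other (170 mm over both) carry a thin steel bow over it. Origin: centre of the underside; its x axis runs along the bow from lug to lug, z is up. At the start its bow points roughly away from the robot
- dish_grip (a point): centre of the flat-sided wooden grip bar at the top of the bow, 120 mm above the dish's underside, straight above the middle; the bar is 72 mm long along the dish's x, 16 mm thick along the dish's y (pinch it across this), 22 mm high; axes as the dish
- dish_center (a point): point on the dish's centre axis 30 mm above its underside: about where the mandarin's centre is when centred
- mandarin_center (a point): centre of the loose mandarin (about 50 mm across, 44 mm high, 0.05 kg) that lies in the middle of the dish, its top about 52 mm above the dish's underside; it is round, lies loose and rolls like a ball when the dish is tilted or jerked
- board: fixed wooden serving board, 200 mm long along its y, 172 mm wide along its x, top face 16 mm above the worktop, with a low rail along each long side up to 29 mm, 150 mm apart inside: the dish would fit between them only with its bow along the board's y. Origin: centre of the underside, z up
- jam_jar: jar of dark jam with black cap, 57 mm across, 70 mm high, standing on the worktop left of the turntable; origin at the centre of its underside, z up
- mustard_jar: jar of mustard with yellow cap, 60 mm across, 80 mm high, standing on the worktop behind the turntable; origin at the centre of its underside
- timer: round kitchen timer with red dial, 68 mm across, 53 mm high, on the worktop further left; origin at the centre of its underside

How it is judged:
On the way:
1. the dish is up off the turntable in the gripper, level, the mandarin in its middle, not yet turned along the board (height (world z) of dish above 0.045 m and contact force between dish and lazy_susan below 0.01 N and contact force between the fingers and dish above 1 N and angle between dish's own z axis and vertical below 0.14 rad and horizontal distance between mandarin_center and dish_center below 0.02 m and angle between the x axis of dish and the y axis of board, either way round above 0.6 rad), for 0.1 s.
At the end, for the whole second after the job is handed in: Dish held by the fingers only, 60-140 mm above the board top, within 20 mm of its middle, bow within 0.15 rad of its length, level to 0.10 rad, steady; mandarin within 15 mm of the dish middle; jam jar upright; both jars and timer moved under 20 mm (angle between the x axis of dish and the y axis of board, either way round below 0.15 rad and horizontal distance between dish and board below 0.02 m and z of dish in the frame of board between 0.076 and 0.156 m and angle between each of dish, jam_jar's own z axis and vertical below 0.1 rad and horizontal distance between mandarin_center and dish_center below 0.015 m and contact force between mandarin and dish above 0.1 N and contact force between the fingers and dish above 1 N and contact force between dish and board below 0.01 N and linear speed of dish below 0.02 m/s and angular speed of dish below 0.15 rad/s and linear speed of mandarin below 0.03 m/s and distance of each of jam_jar, mustard_jar, timer from where it was at the start of the episode below 0.02 m); the arm keeps its last pose, push and grip.
It fails at once if the mandarin rolls well off the middle of the dish (more than 25 mm) (horizontal distance between mandarin_center and dish_center above 0.025 m).
It fails at once if the dish is tipped (more than 0.2 rad) (angle between dish's own z axis and vertical above 0.2 rad).
It fails at once if the fruit is touched by the fingers (contact force between the fingers and mandarin above 0.3 N).
It fails at once if a jar or the timer is pushed away (more than 30 mm) (distance of any of jam_jar, mustard_jar, timer from where it was at the start of the episode above 0.03 m).
It also fails if it takes over 51 s, if anything falls off the work surface, if the arm or the gripper's body presses on something with over 40 N, if the wrist force passes 120 N, or if a joint passes its speed limit or range.

## Working session

There is one attempt and no reset: what is moved stays moved. The work goes in short steps, Python scripts to look and compute and a shell command to move; the robot and the scene stay as the last step left them, time stands still between calls to the robot, and variables do not carry over. Pictures are saved under pics/ and viewed, at most 10 in all, crops included, and the job is handed in when it is done.

```bash
ls; mkdir -p pics; python3 - <<'E'
from workcell import r
import cv2
for n in("top","side"):
    cv2.imwrite(f"pics/{n}0.png",r.snapshot(n)); print(n,r.calibration(n))
o=r.observe(); print(o)
E
```

```text
pics
shift.py
workcell.py
top {'fx': 438.0999362797941, 'fy': 438.0999362797941, 'cx': 320.93518872937995, 'cy': 239.984969770805, 'k1': -0.06894992799772329, 'xyz': array([0.38912684, 0.02789265, 1.44658526]), 'rotation': array([-0.70155224,  0.70911262, -0.04660049,  0.05302969])}
side {'fx': 546.8403017237189, 'fy': 546.8403017237189, 'cx': 318.7521238971995, 'cy': 234.3241095802854, 'k1': 0.03979454411361489, 'xyz': array([0.2928842, 1.252134 , 0.613143 ]), 'rotation': array([-0.09784811,  0.82336777, -0.55572956,  0.06046417])}
{'time_s': 0.1, 'q': array([ 1.18958466e+00,  3.53588931e-01,  1.63405349e+00, -1.04551785e-05,
        1.15520322e+00, -2.37025764e-03]), 'joint_vel': array([ 0.00060289,  0.00024711, -0.00389241,  0.00031537, -0.00116729,
       -0.00062352]), 'joint_efforts': array([ 5.57958247e-04, -5.94910598e+01, -3.34929085e+01,  6.96982350e-02,
        1.84298598e-02,  1.64190914e-05]), 'ee_pos': array([0.23097252, 0.58027487, 0.21393518]), 'tool_rot': array([ 1.88287880e-01,  9.82113681e-01, -6.15919882e-04, -1.14727313e-04]), 'contact_force': array([ 0.02780768, -0.814613  , -0.35657986]), 'torque': array([0.02713499, 0.00977195, 0.03246857]), 'grip_force': 0.0, 'opening': 1.0055054282423173}
```

View pics/top0.png

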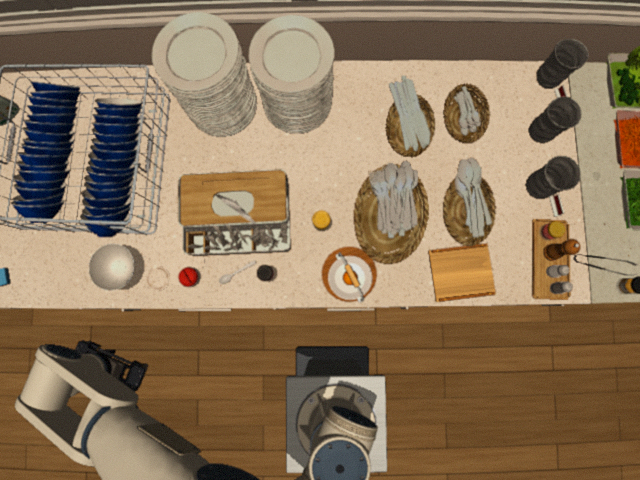

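View pics/side0.png

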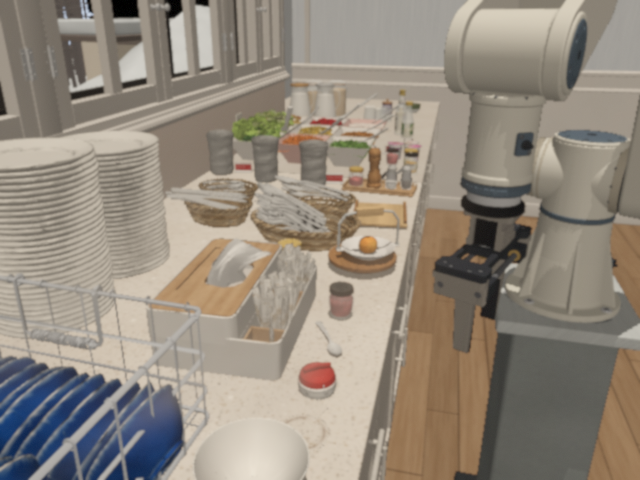

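The top view shows the dish on the turntable at about (349,274), with the bow's grip from (342,257) to (358,290). The board is at about (462,272), the mustard jar at (321,220), the jam jar at (265,272) and the timer at (188,276). In the side view the dish is at about (366,245), and the board behind it at about (385,213). I'll zoom in on both.

```bash
cat > h.py <<'E'
import numpy as np, cv2
from workcell import r
from scipy.spatial.transform import Rotation as R
def cam(n):
    c=r.calibration(n); K=np.array([[c['fx'],0,c['cx']],[0,c['fy'],c['cy']],[0,0,1.]])
    return K,np.array([c['k1'],0,0,0,0.]),np.array(c['xyz']),R.from_quat(c['rotation'])
def ray(n,uv):
    K,d,p,Q=cam(n); s=cv2.undistortPoints(np.array(uv,float).reshape(-1,1,2),K,d)[:,0]
    return p,Q.apply(np.c_[s,np.ones(len(s))])
def plane(n,uv,z):
    p,v=ray(n,uv); return p+v*((z-p[2])/v[:,2])[:,None]
def proj(n,X):
    K,d,p,Q=cam(n); return cv2.projectPoints(Q.inv().apply(np.atleast_2d(X)-p),np.zeros(3),np.zeros(3),K,d)[0][:,0]
def tri(uvt,uvs):
    (p,v),(q,w)=ray("top",[uvt]),ray("side",[uvs]); v,w=v[0],w[0]
    t=np.linalg.lstsq(np.c_[v,-w],q-p,rcond=None)[0]; a,b=p+v*t[0],q+w*t[1]
    return (a+b)/2,np.linalg.norm(a-b)
E
python3 - <<'E'
from h import *
t=cv2.imread("pics/top0.png");s=cv2.imread("pics/side0.png")
a=cv2.resize(t[235:315,310:390],(400,400),interpolation=cv2.INTER_CUBIC)
b=cv2.resize(t[235:315,422:502],(400,400),interpolation=cv2.INTER_CUBIC)
c=cv2.resize(s[190:290,310:430],(480,400),interpolation=cv2.INTER_CUBIC)[:200*2]
c=cv2.resize(s[195:285,320:410],(400,200*2),interpolation=cv2.INTER_CUBIC)
im=np.zeros((600,800,3),np.uint8); im[:300,:300]=cv2.resize(a,(300,300)); im[:300,300:600]=cv2.resize(b,(300,300)); im[300:,:400]=cv2.resize(s[200:275,320:420],(400,300),interpolation=cv2.INTER_CUBIC)
cv2.imwrite("pics/crop0.png",im)
print(R.from_quat(r.observe()['tool_rot']).as_matrix().round(3))
for k,z in (((349,274),.03),((462,272),.016),((265,272),.07),((321,220),.08),((188,276),.05)): print(k,plane("top",[k],z).round(3))
E
```

```text
[[-0.929  0.37  -0.   ]
 [ 0.37   0.929 -0.001]
 [-0.    -0.001 -1.   ]]
(349, 274) [[ 0.478 -0.05   0.03 ]]
(462, 272) [[ 0.481 -0.422  0.016]]
(265, 272) [[0.485 0.217 0.07 ]]
(321, 220) [[0.647 0.039 0.08 ]]
(188, 276) [[0.475 0.468 0.05 ]]
```

View pics/crop0.png

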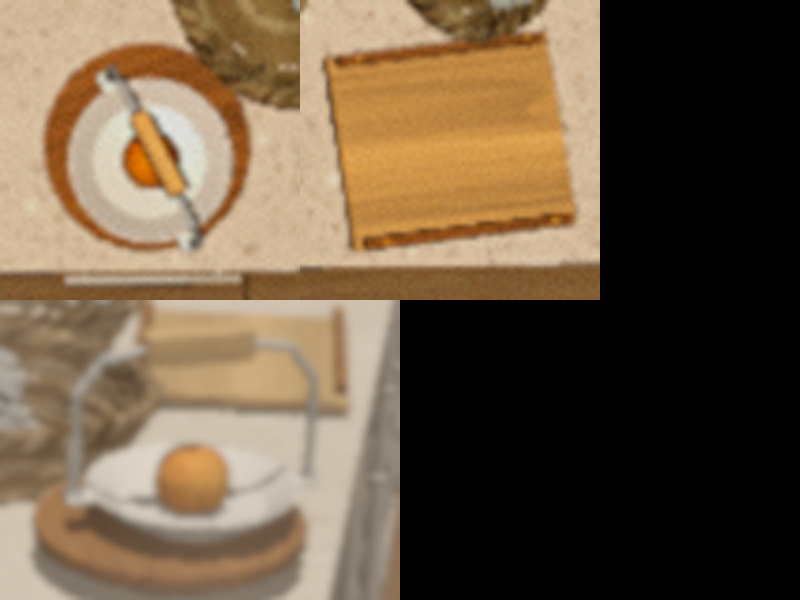

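The crop (scale 3.75) shows the grip bar running from (144,114) to (176,191), tilted about 20° from image-vertical. The rails run nearly image-horizontal, with board corners at crop (328,62), (546,38), (574,222) and (355,247). The mandarin is centred under the bow. Next I'll measure with colour masks.

```bash
python3 - <<'E'
from h import *
t=cv2.imread("pics/top0.png");s=cv2.imread("pics/side0.png")
# top grip from crop corner points & mask
S=3.75
def c2t(x,y,ox): return ((x+.5)/S-.5+ox,(y+.5)/S-.5+235)
g=[c2t(144,114,310),c2t(176,191,310)]
P=plane("top",g,.155); d=P[1]-P[0]; print("grip ends",P.round(4),P.mean(0).round(4),np.linalg.norm(d),"dir",np.degrees(np.arctan2(d[1],d[0])))
lug=plane("top",[c2t(110,75,310),c2t(190,240,310)],.055); d=lug[1]-lug[0]; print("lugs",lug.mean(0),np.linalg.norm(d),np.degrees(np.arctan2(d[1],d[0])))
hsv=cv2.cvtColor(t,cv2.COLOR_BGR2HSV); roi=np.zeros(t.shape[:2],np.uint8); cv2.circle(roi,(349,274),21,255,-1)
m=cv2.inRange(hsv,(5,80,80),(28,255,255))&roi
print("sat mask",m.sum()//255)
w=cv2.inRange(hsv,(0,0,110),(180,70,255))&roi; h=cv2.convexHull(np.argwhere(w)[:,::-1].astype(np.int32)); e=cv2.fitEllipse(h); print("white",e, plane("top",[e[0]],.055))
# mandarin
o=cv2.inRange(hsv,(5,200,150),(14,255,255))&roi; y,x=np.nonzero(o); print("mand",len(x),x.mean(),y.mean(),plane("top",[(x.mean(),y.mean())],.06))
b=plane("top",[c2t(x-300,y,422) for x,y in((328,62),(546,38),(574,222),(355,247))],.029)
print("board",b.round(4),b.mean(0).round(4),[np.linalg.norm(b[i]-b[i-1]).round(4) for i in range(4)])
for i,j in((0,1),(3,2)): d=b[i]-b[j]; print("rail dir deg",np.degrees(np.arctan2(d[1],d[0])))
gs=[(320+150.5/4-.5,200+46.5/4-.5),(320+255.5/4-.5,200+44.5/4-.5)]
print("tri mid",tri(np.mean(g,0),np.mean(gs,0)))
for a,c in zip(g,gs): print("tri",tri(a,c))
hs=cv2.cvtColor(s,cv2.COLOR_BGR2HSV)
o=cv2.inRange(hs[230:262,350:385],(5,130,120),(20,255,255)); y,x=np.nonzero(o); print("mand side",len(x),x.mean()+350,y.mean()+230)
E
```

```text
grip ends [[ 0.4969 -0.0405  0.155 ]
 [ 0.4362 -0.0645  0.155 ]] [ 0.4666 -0.0525  0.155 ] 0.06526638638094345 dir -158.46135252475165
lugs [ 0.46875847 -0.05005421  0.055     ] 0.15456566104786837 -155.09577364305056
sat mask 320
white ((349.12054443359375, 274.74407958984375), (40.21079635620117, 41.29909133911133), 109.70547485351562) [[ 0.47433557 -0.04873001  0.055     ]]
mand 20 346.55 277.3 [[ 0.46605043 -0.04018679  0.06      ]]
board [[ 0.5496 -0.3127  0.029 ]
 [ 0.5683 -0.5062  0.029 ]
 [ 0.4079 -0.5212  0.029 ]
 [ 0.3896 -0.3293  0.029 ]] [ 0.4788 -0.4173  0.029 ] [np.float64(0.1608), np.float64(0.1944), np.float64(0.1612), np.float64(0.1927)]
rail dir deg 95.54302032720642
rail dir deg 95.44369765819302
tri mid (array([ 0.4636563 , -0.05326793,  0.1489516 ]), np.float64(0.0063780712266833664))
tri (array([ 0.49476283, -0.04114196,  0.14964328]), np.float64(0.005214666585466197))
tri (array([ 0.43251613, -0.06533883,  0.14827936]), np.float64(0.007891509169250405))
mand side 198 367.74242424242425 244.27272727272728
```

The rows are not in the units I measure in: turns go in shares of pi rad. I convert before sending: 0.15 rad / 3.1416 = 0.0477.

```bash
echo '[[[-0.023,-0.025,-0.002],0,1],[[-0.023,-0.025,-0.002],0,1],[[-0.023,-0.025,-0.002],0,1],[[-0.023,-0.025,-0.002],0,1],[[-0.023,-0.025,-0.002],0,1],[[-0.023,-0.025,-0.002],0,1],[[-0.023,-0.025,-0.002],0,1],[[-0.023,-0.025,-0.002],0,1],[[-0.023,-0.025,-0.002],0,1],[[-0.023,-0.025,-0.002],0,1]]' > next.json && python3 shift.py next.json 10
echo '[[[0,0,0],0.0477,1],[[0,0,0],0.0477,1],[[0,0,0],0.0477,1],[[0,0,0],0.0477,1],[[0,0,0],0.0477,1],[[0,0,0],0.0477,1],[[0,0,0],0.0477,1],[[0,0,0],0.0477,1],[[0,0,0],0.0477,1],[[0,0,0],0.0477,1],[[0,0,0],0.0477,1],[[0,0,0],0.0477,1]]' > next.json && python3 shift.py next.json
```

```text
time_s: 1.1
ee_pos: [0.3524, 0.2619, 0.2345]
tool_rot: [0.188, 0.982, -0.0, -0.0]
contact_force: [1.0, 0.3, 0.4]
opening: 1.0
grip_force: 0.0
time_s: 2.3
ee_pos: [0.3522, 0.2632, 0.2344]
tool_rot: [0.888, 0.46, -0.0, 0.0]
contact_force: [-0.8, -0.3, -0.2]
opening: 0.999
grip_force: 0.0
```

Converted, 0.145 rad / 3.1416 = 0.0462.

```bash
echo '[[[0,0,0],0.0462,1],[[0,0,0],0.0462,1],[[0,0,0],0.0462,1],[[0,0,0],0.0462,1],[[0,0,0],0,1]]' > next.json && python3 shift.py next.json
python3 - <<'E'
from h import *
t=cv2.imread("pics/top0.png"); c=t[260:294,338:366]
u=cv2.resize(c,None,fx=8,fy=8,interpolation=cv2.INTER_CUBIC); h=cv2.cvtColor(u,cv2.COLOR_BGR2HSV)
hh=cv2.cvtColor(c,cv2.COLOR_BGR2HSV)
m=cv2.inRange(h,(13,75,130),(28,255,255)); m=cv2.morphologyEx(m,cv2.MORPH_OPEN,np.ones((9,9)))
n,l,st,ce=cv2.connectedComponentsWithStats(m); 
for k in range(1,n):
    if st[k,4]<300: continue
    p=np.argwhere(l==k)[:,::-1].astype(np.float32); rc=cv2.minAreaRect(p)
    ctr=(np.array(rc[0])+.5)/8-.5+[338,260]; bx=(cv2.boxPoints(rc)+.5)/8-.5+[338,260]
    X=plane("top",bx,.161); print(st[k],ctr,np.array(rc[1])/8,rc[2],plane("top",[ctr],.158).round(4))
    e=[(X[i]+X[i-1])/2 for i in range(4)]; print([(np.linalg.norm(a-b),np.degrees(np.arctan2(*(a-b)[1::-1]))) for a,b in((e[0],e[2]),(e[1],e[3]))])
u[m>0]=u[m>0]//2+np.array([0,127,0],np.uint8)
cv2.imwrite("pics/bar.png",np.hstack([cv2.resize(c,None,fx=8,fy=8,interpolation=cv2.INTER_NEAREST),u]))
E
```

```text
time_s: 2.8
ee_pos: [0.3522, 0.2632, 0.2344]
tool_rot: [0.982, 0.189, -0.0, 0.0]
contact_force: [1.1, 0.4, -0.3]
opening: 0.997
grip_force: 0.0
[   37    31   137   189 14027] [348.68411541 276.96324158] [25.62323761 13.49815273] 61.16450119018555 [[ 0.4615 -0.0417  0.158 ]]
[(np.float64(0.039649065771711255), np.float64(118.07380894017993)), (np.float64(0.07479321661773247), np.float64(27.906644521609135))]
```

View pics/bar.png

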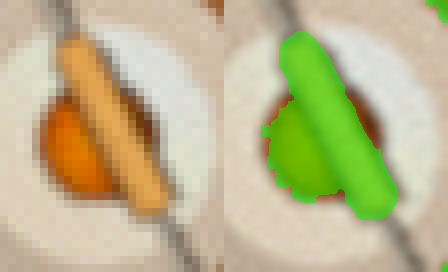

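The left panel shows the grip bar running from (75,36) to (153,213) at 8x, so its centre is about pixel (352.0,275.2). That puts the bow yaw near 23.5° and the grip at about (0.4655,-0.052). The green mask merges the bar with the fruit, so I'm using the bar's edges instead.

Converted, -0.03 rad / 3.1416 = -0.0095.

```bash
echo '[[[0,0,0],-0.0095,1],[[-0.0022,0.0334,0],0,1],[[-0.0022,0.0334,0],0,1],[[-0.0022,0.0334,0],0,1],[[-0.0022,0.0334,0],0,1],[[-0.0022,0.0334,0],0,1],[[-0.0022,0.0334,0],0,1],[[-0.0022,0.0334,0],0,1],[[-0.0022,0.0334,0],0,1],[[-0.0022,0.0334,0],0,1],[[-0.0022,0.0334,0],0,1],[[0,0,0],0,1]]' > next.json && python3 shift.py next.json
python3 - <<'E'
from h import *
for n in("top","side"): cv2.imwrite(f"pics/{n}1.png",r.snapshot(n))
o=r.observe();print(o['ee_pos'],o['tool_rot'],o['q'])
a=cv2.imread("pics/top1.png")[215:315,290:410];b=cv2.imread("pics/side1.png")[150:280,310:450]
im=np.hstack([cv2.resize(a,(400,333),interpolation=cv2.INTER_CUBIC),cv2.resize(b,(359,333),interpolation=cv2.INTER_CUBIC)]);cv2.imwrite("pics/c1.png",im)
E
```

```text
time_s: 4.0
ee_pos: [0.4673, -0.0543, 0.2346]
tool_rot: [0.979, 0.206, 0.0, 0.001]
contact_force: [0.5, 1.1, -0.7]
opening: 0.998
grip_force: 0.0
[ 0.46596459 -0.05165908  0.23434197] [ 9.78614909e-01  2.05700475e-01 -3.13590321e-04 -2.75817373e-04] [-1.13863015e-01  8.55801179e-02  1.93188701e+00  3.60819604e-04
  1.12489476e+00  1.04241867e+00]
```

View pics/c1.png

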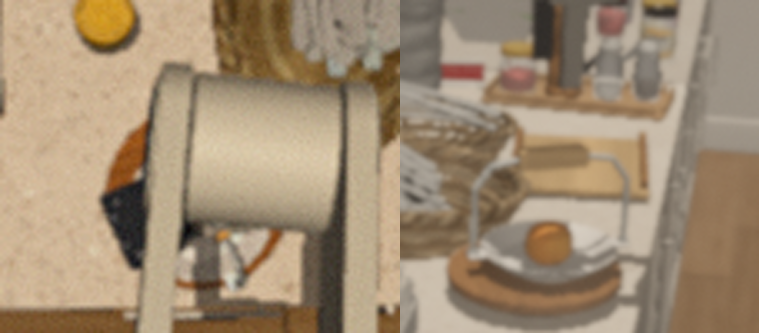

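The side crop shows the fingers over the grip bar at about (565,85), with the bar centred at (555,155), so they're lined up. The arm hides the dish in the top view. I'll descend and close part way.

```bash
echo '[[[0,0,0.0103],0,1],[[0,0,0.0103],0,1],[[0,0,0.0103],0,1],[[0,0,0.0103],0,1],[[0,0,0.0103],0,1],[[0,0,0.0103],0,1],[[0,0,0.0103],0,1],[[0,0,0.0103],0,1],[[0,0,0.0103],0,1],[[0,0,0.0103],0,1],[[0,0,0],0,1],[[0,0,0],0,1]]' > next.json && python3 shift.py next.json
echo '[[[0,0,0],0,0.7],[[0,0,0],0,0.5],[[0,0,0],0,0.4],[[0,0,0],0,0.4],[[0,0,0],0,0.35],[[0,0,0],0,0.35],[[0,0,0],0,0.35],[[0,0,0],0,0.35],[[0,0,0],0,0.35]]' > next.json && python3 shift.py next.json 5
python3 - <<'E'
from h import *
for n in("top","side"): cv2.imwrite(f"pics/{n}2.png",r.snapshot(n))
o=r.observe();print(o['ee_pos'],o['tool_rot'],o['contact_force'])
a=cv2.imread("pics/top2.png")[215:315,290:410];b=cv2.imread("pics/side2.png")[180:260,330:410]
im=np.hstack([cv2.resize(a,(300,250),interpolation=cv2.INTER_CUBIC),cv2.resize(b,(480,480),interpolation=cv2.INTER_CUBIC)[:250]]) if 0 else cv2.resize(b,(560,560),interpolation=cv2.INTER_CUBIC);cv2.imwrite("pics/c2.png",im)
E
```

```text
time_s: 5.3
ee_pos: [0.4661, -0.0514, 0.1314]
tool_rot: [0.979, 0.205, -0.0, -0.0]
contact_force: [0.4, 1.1, 0.1]
opening: 1.002
grip_force: 0.0
time_s: 6.2
ee_pos: [0.4662, -0.0514, 0.1316]
tool_rot: [0.979, 0.205, -0.0, 0.0]
contact_force: [-0.2, -0.0, -0.1]
opening: 0.349
grip_force: 0.0
[ 0.46620226 -0.05140098  0.13157088] [ 9.78774334e-01  2.04940971e-01 -3.09059570e-05 -4.13081530e-07] [ 0.10760859  0.64363527 -0.65996764]
```

View pics/c2.png

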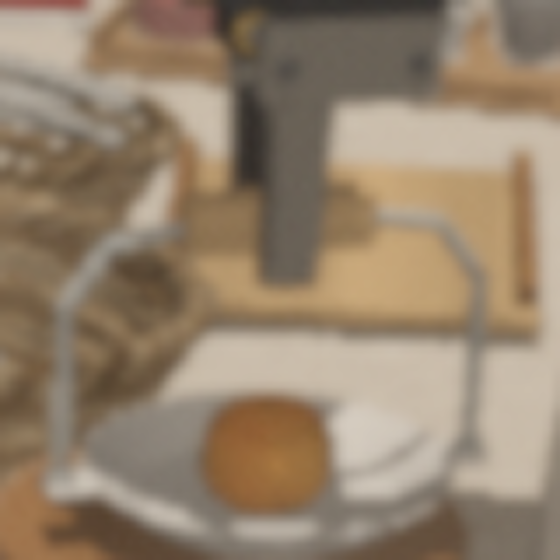

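The near finger covers the bar (188–375) at about column 295, tip at row 283, so the grip is roughly mid-bar, and the mandarin is well below the fingers. Now I'll close slowly.

```bash
echo '[[[0,0,0],0,0.32],[[0,0,0],0,0.3],[[0,0,0],0,0.28],[[0,0,0],0,0.26],[[0,0,0],0,0.24],[[0,0,0],0,0.23],[[0,0,0],0,0.22]]' > next.json && python3 shift.py next.json 4
echo '[[[0,0,0],0,0.21],[[0,0,0],0,0.2],[[0,0,0],0,0.2]]' > next.json && python3 shift.py next.json 4
```

```text
time_s: 7.0
ee_pos: [0.4661, -0.0513, 0.1316]
tool_rot: [0.979, 0.205, -0.0, -0.0]
contact_force: [-0.9, 0.7, 1.0]
opening: 0.216
grip_force: 0.6
time_s: 7.3
ee_pos: [0.4661, -0.0514, 0.1316]
tool_rot: [0.979, 0.205, -0.0, -0.0]
contact_force: [-0.6, 0.9, 2.0]
opening: 0.2
grip_force: 0.6
```

```bash
echo '[[[0,0,0],0,0.19],[[0,0,0],0,0.185],[[0,0,0],0,0.18],[[0,0,0],0,0.175],[[0,0,0],0,0.17],[[0,0,0],0,0.16],[[0,0,0],0,0.15],[[0,0,0],0,0.1],[[0,0,0],0,0.0],[[0,0,0],0,0.0],[[0,0,0],0,0.0],[[0,0,0],0,0.0]]' > next.json && python3 shift.py next.json 6
echo '[[[0,0,0],0,0.0],[[0,0,0],0,0.0],[[0,0,0],0,0.0],[[0,0,0],0,0.0]]' > next.json && python3 shift.py next.json 20
python3 - <<'E'
from h import *
im=[]
for n in("top","side"): cv2.imwrite(f"pics/{n}3.png",r.snapshot(n))
b=cv2.imread("pics/side3.png")[180:280,320:420]
cv2.imwrite("pics/c3.png",cv2.resize(b,(500,500),interpolation=cv2.INTER_CUBIC))
E
```

```text
time_s: 8.5
ee_pos: [0.4663, -0.0514, 0.1316]
tool_rot: [0.979, 0.205, 0.0, 0.0]
contact_force: [1.4, 0.2, -0.2]
opening: 0.172
grip_force: 6.0
time_s: 8.9
ee_pos: [0.4662, -0.0514, 0.1316]
tool_rot: [0.979, 0.205, 0.0, 0.0]
contact_force: [1.7, 0.4, -1.2]
opening: 0.172
grip_force: 20.0
```

View pics/c3.png

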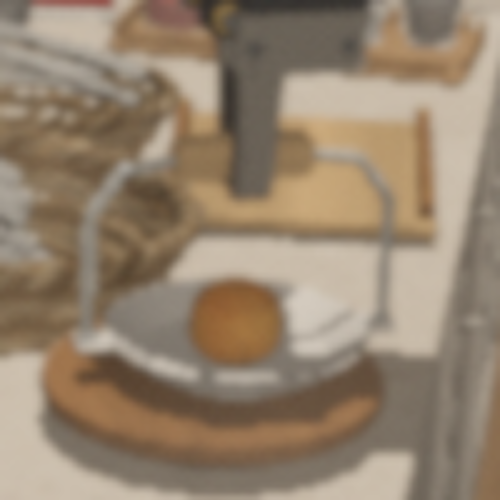

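The bar is pinched, the dish is level, and the mandarin, at (238,320), sits midway between the lugs at (88,340) and (382,322). Now a gentle lift.

```bash
echo '[[[0,0,0],0,0],[[0,0,-0.001],0,0],[[0,0,-0.002],0,0],[[0,0,-0.003],0,0],[[0,0,-0.004],0,0],[[0,0,-0.004],0,0],[[0,0,-0.004],0,0],[[0,0,-0.004],0,0],[[0,0,-0.003],0,0],[[0,0,-0.002],0,0],[[0,0,-0.001],0,0],[[0,0,0],0,0]]' > next.json && python3 shift.py next.json 30
python3 - <<'E'
from h import *
cv2.imwrite("pics/side4.png",r.snapshot("side"))
b=cv2.imread("pics/side4.png")[170:270,320:420]
cv2.imwrite("pics/c4.png",cv2.resize(b,(500,500),interpolation=cv2.INTER_CUBIC))
E
```

```text
time_s: 10.2
ee_pos: [0.4662, -0.0514, 0.1597]
tool_rot: [0.979, 0.205, 0.0, 0.0]
contact_force: [0.0, -0.1, -3.0]
opening: 0.173
grip_force: 30.0
```

View pics/c4.png

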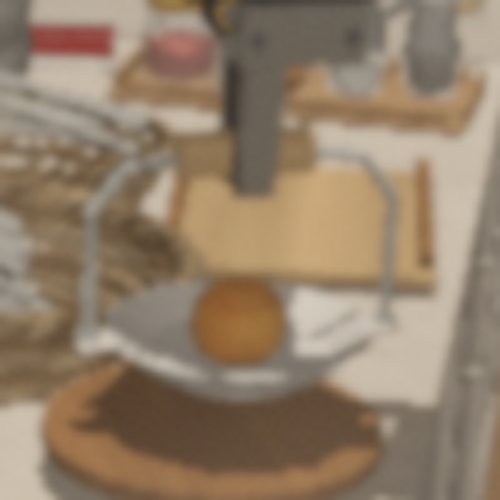

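The dish is clear of the turntable and level, with the mandarin at (240,320) between the lugs. I'll finish the lift, then turn.

Converted, -0.06 rad / 3.1416 = -0.0191.

```bash
echo '[[[0,0,-0.001],0,0],[[0,0,-0.003],0,0],[[0,0,-0.005],0,0],[[0,0,-0.007],0,0],[[0,0,-0.009],0,0],[[0,0,-0.009],0,0],[[0,0,-0.009],0,0],[[0,0,-0.007],0,0],[[0,0,-0.005],0,0],[[0,0,-0.003],0,0],[[0,0,-0.001],0,0],[[0,0,0],0,0]]' > next.json && python3 shift.py next.json
echo '[[[0,0,0],-0.0032,0],[[0,0,0],-0.0064,0],[[0,0,0],-0.0127,0],[[0,0,0],-0.0175,0],[[0,0,0],-0.0223,0],[[0,0,0],-0.0223,0],[[0,0,0],-0.0223,0],[[0,0,0],-0.0223,0],[[0,0,0],-0.0223,0],[[0,0,0],-0.0223,0],[[0,0,0],-0.0223,0]]' > next.json && python3 shift.py next.json
echo '[[[0,0,0],-0.0223,0],[[0,0,0],-0.0223,0],[[0,0,0],-0.0223,0],[[0,0,0],-0.0223,0],[[0,0,0],-0.0223,0],[[0,0,0],-0.0223,0],[[0,0,0],-0.0223,0],[[0,0,0],-0.0191,0],[[0,0,0],-0.0143,0],[[0,0,0],-0.0095,0],[[0,0,0],-0.0045,0],[[0,0,0],0,0]]' > next.json && python3 shift.py next.json
python3 - <<'E'
from h import *
cv2.imwrite("pics/side5.png",r.snapshot("side"));cv2.imwrite("pics/top5.png",r.snapshot("top"))
a=cv2.imread("pics/side5.png")[130:250,320:440];b=cv2.imread("pics/top5.png")[215:315,400:520]
cv2.imwrite("pics/c5.png",np.hstack([cv2.resize(a,(400,400),interpolation=cv2.INTER_CUBIC),cv2.copyMakeBorder(cv2.resize(b,(400,333),interpolation=cv2.INTER_CUBIC),0,67,0,0,0)]))
o=r.observe();print(o['ee_pos'],o['tool_rot'],o['q'])
E
```

```text
time_s: 11.45
ee_pos: [0.4661, -0.0514, 0.2185]
tool_rot: [0.979, 0.205, -0.0, -0.0]
contact_force: [-0.4, 0.4, -3.2]
opening: 0.172
grip_force: 30.0
time_s: 12.55
ee_pos: [0.4661, -0.0514, 0.2183]
tool_rot: [0.87, 0.493, -0.0, -0.0]
contact_force: [-0.5, 0.3, -2.9]
opening: 0.171
grip_force: 30.0
time_s: 13.75
ee_pos: [0.4662, -0.0514, 0.2185]
tool_rot: [0.672, 0.74, -0.0, -0.0]
contact_force: [-0.4, -0.2, -2.7]
opening: 0.17
grip_force: 30.0
[ 0.46620623 -0.05140024  0.21854092] [ 6.72558309e-01  7.40044134e-01 -1.93701828e-05 -1.68603840e-05] [-1.12997769e-01  1.02824004e-01  1.95043868e+00 -1.32117207e-05
  1.08837998e+00 -2.08467268e-01]
```

View pics/c5.png

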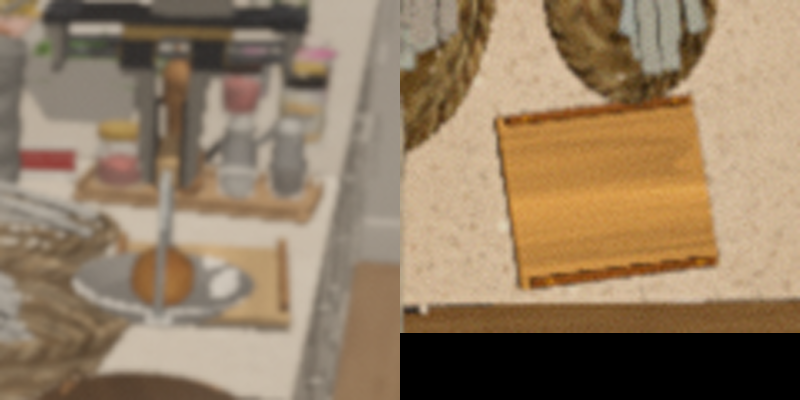

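The dish hangs level with its bow edge-on to the side camera (column about 165), and the mandarin is centred at (163,278). In the clear top crop the board corners are about (500,115), (691,95), (718,263) and (524,287). I'll refine the board pose with a mask.

```bash
python3 - <<'E'
from h import *
t=cv2.imread("pics/top5.png"); x0,y0=424,238; u=cv2.resize(t[y0:306,x0:502],None,fx=8,fy=8,interpolation=cv2.INTER_CUBIC)
h=cv2.cvtColor(u,cv2.COLOR_BGR2HSV); m=cv2.inRange(h,(5,105,60),(30,255,255))
m=cv2.morphologyEx(m,cv2.MORPH_OPEN,np.ones((41,41)))
n,l,s,c=cv2.connectedComponentsWithStats(m);k=1+s[1:,4].argmax()
rc=cv2.minAreaRect(np.argwhere(l==k)[:,::-1].astype(np.float32)); bx=(cv2.boxPoints(rc)+.5)/8-.5+[x0,y0]
b=plane("top",bx,.022); print(bx.round(1),b.round(4),b.mean(0).round(4),[np.linalg.norm(b[i]-b[i-1]).round(4) for i in range(4)],rc)
for i in range(4): d=b[i]-b[i-1];print(np.degrees(np.arctan2(d[1],d[0])))
E
```

```text
[[426.4 241.8]
 [486.7 233. ]
 [495.6 294.3]
 [435.3 303.1]] [[ 0.5815 -0.3067  0.022 ]
 [ 0.6086 -0.5095  0.022 ]
 [ 0.4063 -0.5268  0.022 ]
 [ 0.3812 -0.3275  0.022 ]] [ 0.4944 -0.4176  0.022 ] [np.float64(0.2013), np.float64(0.2046), np.float64(0.203), np.float64(0.2009)] ((299.41632080078125, 243.95877075195312), (495.9143981933594, 487.66162109375), 81.71420288085938)
5.915443624215527
-82.40542380919705
-175.09933165289476
97.16169354621914
```

Board centre is about (0.479,-0.418), rails at about 95.5°, and the tool x is already at 95.5°. That leaves about -0.366 along tool x and -0.022 along tool y, done with slow ramps for the mandarin's sake.

```bash
echo '[[[-0.0003,0,0],0,0],[[-0.0005,0,0],0,0],[[-0.0008,0,0],0,0],[[-0.001,0,0],0,0],[[-0.0013,0,0],0,0],[[-0.0015,0,0],0,0],[[-0.0018,0,0],0,0],[[-0.002,0,0],0,0],[[-0.0023,0,0],0,0],[[-0.0025,0,0],0,0]]' > next.json && python3 shift.py next.json
echo '[[[-0.0028,0,0],0,0],[[-0.003,0,0],0,0],[[-0.0033,0,0],0,0],[[-0.0035,0,0],0,0],[[-0.0038,0,0],0,0],[[-0.004,0,0],0,0],[[-0.0043,-0.0001,0],0,0],[[-0.0045,-0.0002,0],0,0],[[-0.0048,-0.0003,0],0,0],[[-0.005,-0.0004,0],0,0]]' > next.json && python3 shift.py next.json
echo '[[[-0.005,-0.0004,0],0,0],[[-0.005,-0.0004,0],0,0],[[-0.005,-0.0004,0],0,0],[[-0.005,-0.0004,0],0,0],[[-0.005,-0.0004,0],0,0],[[-0.005,-0.0004,0],0,0],[[-0.005,-0.0004,0],0,0],[[-0.005,-0.0004,0],0,0],[[-0.005,-0.0004,0],0,0],[[-0.005,-0.0004,0],0,0],[[-0.005,-0.0004,0],0,0],[[-0.005,-0.0004,0],0,0]]' > next.json && python3 shift.py next.json
python3 - <<'E'
from h import *
cv2.imwrite("pics/side6.png",r.snapshot("side"))
for f in("5","6"):
    s=cv2.imread(f"pics/side{f}.png"); e=np.array([0.4662,-.0514,0]) if f=="5" else np.array(r.observe()['ee_pos'])
    dz=.117; c=proj("side",[[e[0],e[1],dz+.03]])[0]
    h=cv2.cvtColor(s,cv2.COLOR_BGR2HSV); x,y=int(c[0]),int(c[1]); o=cv2.inRange(h[y-20:y+20,x-25:x+25],(5,130,110),(18,255,255))
    o=cv2.morphologyEx(o,cv2.MORPH_OPEN,np.ones((3,3))); v,w=np.nonzero(o); print(f,e,c,len(v),w.mean()+x-25,v.mean()+y-20,w.min()+x-25,w.max()+x-25,v.min()+y-20,v.max()+y-20)
E
```

```text
time_s: 14.85
ee_pos: [0.4676, -0.0656, 0.2186]
tool_rot: [0.672, 0.74, 0.0, 0.0]
contact_force: [-0.5, 0.1, -2.7]
opening: 0.173
grip_force: 30.0
time_s: 15.85
ee_pos: [0.4703, -0.1047, 0.2186]
tool_rot: [0.672, 0.74, -0.0, 0.0]
contact_force: [-0.1, 0.2, -3.6]
opening: 0.171
grip_force: 30.0
time_s: 17.05
ee_pos: [0.4713, -0.1649, 0.2186]
tool_rot: [0.672, 0.74, -0.0, 0.0]
contact_force: [0.2, 0.1, -4.1]
opening: 0.168
grip_force: 30.0
5 [ 0.4662 -0.0514  0.    ] [367.85764062 211.6305106 ] 156 368.71794871794873 212.6153846153846 360 376 206 220
6 [ 0.47135069 -0.16545172  0.21860594] [372.14886168 197.84757744] 135 372.97037037037035 198.5851851851852 365 380 192 205
```

The mandarin's offset in the picture is unchanged, so it isn't rolling. Continuing.

```bash
echo '[[[-0.005,-0.0004,0],0,0],[[-0.005,-0.0004,0],0,0],[[-0.005,-0.0004,0],0,0],[[-0.005,-0.0004,0],0,0],[[-0.005,-0.0004,0],0,0],[[-0.005,-0.0004,0],0,0],[[-0.005,-0.0004,0],0,0],[[-0.005,-0.0004,0],0,0],[[-0.005,-0.0004,0],0,0],[[-0.005,-0.0004,0],0,0],[[-0.005,-0.0004,0],0,0],[[-0.005,-0.0004,0],0,0]]' > next.json && python3 shift.py next.json
echo '[[[-0.005,-0.0004,0],0,0],[[-0.005,-0.0004,0],0,0],[[-0.005,-0.0004,0],0,0],[[-0.005,-0.0004,0],0,0],[[-0.005,-0.0004,0],0,0],[[-0.005,-0.0004,0],0,0],[[-0.005,-0.0004,0],0,0],[[-0.005,-0.0004,0],0,0],[[-0.005,-0.0004,0],0,0],[[-0.005,-0.0004,0],0,0],[[-0.005,-0.0004,0],0,0],[[-0.005,-0.0004,0],0,0]]' > next.json && python3 shift.py next.json
echo '[[[-0.005,-0.0004,0],0,0],[[-0.005,-0.0004,0],0,0],[[-0.005,-0.0004,0],0,0],[[-0.005,-0.0004,0],0,0],[[-0.005,-0.0004,0],0,0],[[-0.005,-0.0004,0],0,0],[[-0.005,-0.0004,0],0,0],[[-0.005,-0.0004,0],0,0],[[-0.005,-0.0004,0],0,0],[[-0.005,-0.0004,0],0,0],[[-0.005,-0.0004,0],0,0],[[-0.005,-0.0004,0],0,0]]' > next.json && python3 shift.py next.json
```

```text
time_s: 18.3
ee_pos: [0.4723, -0.225, 0.2186]
tool_rot: [0.672, 0.74, -0.0, 0.0]
contact_force: [0.8, -0.6, -2.9]
opening: 0.172
grip_force: 30.0
time_s: 19.5
ee_pos: [0.4732, -0.2852, 0.2186]
tool_rot: [0.672, 0.74, -0.0, -0.0]
contact_force: [-0.1, -0.1, -3.8]
opening: 0.173
grip_force: 30.0
time_s: 20.7
ee_pos: [0.4742, -0.3454, 0.2186]
tool_rot: [0.672, 0.74, -0.0, -0.0]
contact_force: [-0.7, -0.0, -3.1]
opening: 0.169
grip_force: 30.0
```

```bash
echo '[[[-0.005,-0.0004,0],0,0],[[-0.005,-0.0004,0],0,0],[[-0.005,-0.0003,0],0,0],[[-0.005,-0.0003,0],0,0],[[-0.005,-0.0002,0],0,0],[[-0.0048,-0.0002,0],0,0],[[-0.0045,-0.0001,0],0,0],[[-0.0043,-0.0001,0],0,0],[[-0.004,0,0],0,0],[[-0.0038,0,0],0,0],[[-0.0035,0,0],0,0],[[-0.0033,0,0],0,0]]' > next.json && python3 shift.py next.json
echo '[[[-0.003,0,0],0,0],[[-0.0028,0,0],0,0],[[-0.0025,0,0],0,0],[[-0.0023,0,0],0,0],[[-0.002,0,0],0,0],[[-0.0018,0,0],0,0],[[-0.0015,0,0],0,0],[[-0.0013,0,0],0,0],[[-0.001,0,0],0,0],[[-0.0008,0,0],0,0],[[-0.0005,0,0],0,0],[[-0.0003,0,0],0,0]]' > next.json && python3 shift.py next.json
echo '[[[0,0,0],0,0],[[0,0,0],0,0],[[0,0,0],0,0],[[0,0,0],0,0],[[0,0,0],0,0]]' > next.json && python3 shift.py next.json
python3 - <<'E'
from h import *
for n in("top","side"): cv2.imwrite(f"pics/{n}7.png",r.snapshot(n))
o=r.observe();e=o['ee_pos'];print(e,o['tool_rot'])
s=cv2.imread("pics/side7.png");c=proj("side",[[e[0],e[1],.147]])[0]
h=cv2.cvtColor(s,cv2.COLOR_BGR2HSV); x,y=int(c[0]),int(c[1]); m=cv2.inRange(h[y-20:y+20,x-25:x+25],(5,130,110),(18,255,255))
m=cv2.morphologyEx(m,cv2.MORPH_OPEN,np.ones((3,3))); v,w=np.nonzero(m); print(c,len(v),w.mean()+x-25,v.mean()+y-20)
a=s[100:250,310:460];b=cv2.imread("pics/top7.png")[215:315,400:520]
cv2.imwrite("pics/c7.png",np.hstack([cv2.resize(a,(400,400),interpolation=cv2.INTER_CUBIC),cv2.copyMakeBorder(cv2.resize(b,(400,333),interpolation=cv2.INTER_CUBIC),0,67,0,0,0)]))
E
```

```text
time_s: 21.9
ee_pos: [0.4774, -0.3984, 0.2186]
tool_rot: [0.672, 0.74, 0.0, 0.0]
contact_force: [-0.3, 0.2, -2.1]
opening: 0.173
grip_force: 30.0
time_s: 23.1
ee_pos: [0.4792, -0.4179, 0.2186]
tool_rot: [0.672, 0.74, 0.0, -0.0]
contact_force: [-0.2, 0.0, -2.9]
opening: 0.173
grip_force: 30.0
time_s: 23.6
ee_pos: [0.4792, -0.4178, 0.2186]
tool_rot: [0.672, 0.74, -0.0, -0.0]
contact_force: [-0.3, 0.4, -2.9]
opening: 0.173
grip_force: 30.0
[ 0.47917168 -0.41784999  0.21857767] [ 6.72374393e-01  7.40211237e-01 -1.65051200e-05 -2.16835844e-05]
[380.9482952  173.32664876] 94 381.3191489361702 173.58510638297872
```

View pics/c7.png

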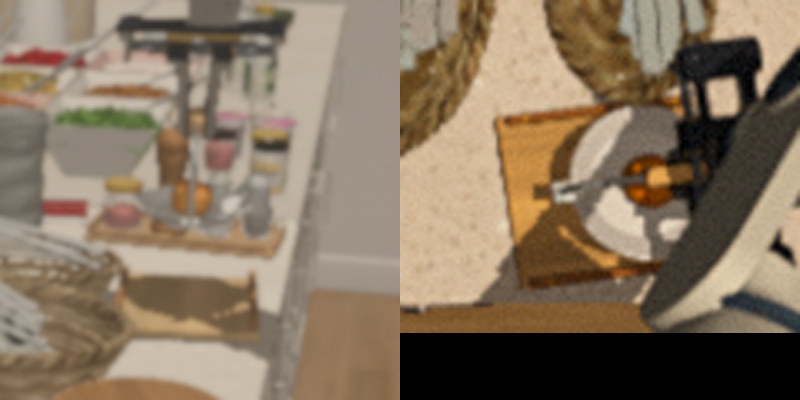

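The dish hangs level and centred over the board, bow parallel to the rails. The mandarin is in its middle: side crop (193,195), and within 0.5 px of the predicted position. Handing in.

```bash
echo '[[[0,0,0],0,0],[[0,0,0],0,0],[[0,0,0],0,0],[[0,0,0],0,0],[[0,0,0],0,0]]' > next.json && python3 shift.py next.json && python3 -c "
from workcell import r
print(r.job_done())"
```

```text
time_s: 24.2
ee_pos: [0.4792, -0.4178, 0.2186]
tool_rot: [0.672, 0.74, -0.0, 0.0]
contact_force: [-0.5, -0.0, -3.4]
opening: 0.174
grip_force: 30.0
the job is handed in; nothing more can be done
None
```

I handed the job in at 24.2 s with the dish held level and steady about 10 cm above the board's middle, its bow along the rails and the mandarin in the centre; the hand-in returned no verdict.

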